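# Shut the gear case and press the splined barring key home

## Robot

A 6-joint arm with a two-finger parallel gripper is mounted at the origin on a cart in front of the work surface, level with it; the furniture and walls round the work are solid. World frame = base frame: x ahead of the robot, y to its left, z up, the work surface at z = 0. Lengths are in m, angles in degrees, forces in N, time in s.
With the tool pointing down it reaches from about 0.3 to 0.75 m from the base axis. Payload 8.5 kg.
Tool frame: the origin (TCP) lies on the centre line of the jaws, within the pads' length; the fingertips stand 17 mm ahead of it and the grasp point (between the pads) lies 2 mm behind it (env.tcp_to_tips is the distance from the TCP to the fingertips, in m); z points along the fingers, y is the line along which they close (so a half turn about z gives the same grasp; the last joint's range is limited). The gripper opens to 85 mm and grips with 20 to 120 N. Pads are 22 mm wide; open, the fingers measure 114 mm over their backs; the gripper's body (76 mm by 85 mm) begins 54 mm behind the grasp point. The pads swing forward as they close: fully open they stand 13 mm farther back than shut.
Start: joints at [64.67, 21.807, 74.336, -0, 83.858, -12.336], TCP at [0.124, 0.536, 0.248] pointing down, gripper open.
Joint ranges: [-178.18, 178.18], [-50.72, 133.34], [12.68, 142.11], [-81.47, 261.47], [9.98, 163.14], [-165.26, 165.26]. Speed limits (degrees/s): [136.94, 136.94, 180, 180, 180, 180].

## Interface

Orientations are given as a 3x3 rotation matrix whose columns are the frame's x, y, z axes.
In Python, from rig import env gives the robot as it stands. The module is installed in compiled form; this text tells all that it offers.
- The arm moves only by the shell command python3 -m pendant 'ROWS' [FORCE]. ROWS is JSON, a list of rows, each a list of 7 numbers: the opening, from 0 (shut) to 1 (fully open), then the shift along the tool's x, y, z in m, then the turn, a rotation vector about the tool's x, y, z in rad. A call has 1 to 5 rows; each row is the pose to reach, as a shift and turn from the pose commanded when the call began, along the tool's axes at that moment; what a row does not reach only later rows make up. A row lasts 1/8 s, in which the tool goes at most 62.5 mm and 10.7 degrees, less where a joint would pass 70% of its speed; a pose out of reach is approached as far as the arm can. A call with a gripper value outside its range is refused whole. The fingers move at their own pace and stop on an object; FORCE is the grip in N (left out, the last holds). Time passes only in rows, so rows that repeat a pose let the fingers close. It gives the time, the measured TCP pose, the force, the opening and the grip force at its end, in the units of the state.
- env.observe(): the state, without advancing time (a new reading comes with each control period).
- env.get_image(name): name is "scene" or "top"; returns a dict with "image" (480x640x3 uint8, blue, green, red), "fx", "fy", "cx", "cy" (pixels), "pose" (4x4, takes a point from camera to world coordinates). Camera axes: x right, y up, looking along -z (the intrinsics and any distortion apply to the point x, -y, -z); pixel columns grow to the right and rows downward; lengths in m; the calibration is good to about 2 mm. A picture is of the moment at which its call begins. There is no depth.
- env.close_job(): hands the job in; it is judged then, once.
Trained networks look in the newest picture that a camera, given by its name, has taken for a name from the list of things; names that differ only in an ending like _2 or _b are one class to them, and where a whole thing is asked for, a point or a joint stands for the part that bears it (a point fixed in the world has none). Each returns a list of dicts, best first, with "conf" (0 to 1); they miss things now and then, are a little off and sometimes report something else, mostly with a low value. They report only what shows in the picture. A call takes as long as a camera call.
- env.find_in(camera, thing): "bbox" ([centre column, centre row, width, height] in pixels, round what is visible of it).
- env.trace(camera, thing): "mask" (480x640 bool, what is visible of it) and "bbox" ([centre column, centre row, width, height] in pixels, round what is visible of it).
- env.tip_of(camera, thing): "centre" ([column, row] in pixels: a listed point, or the origin of a listed thing).
The state is a dict: "time_s": time; "q": joint angles; "qvel": joint speeds; "joint_efforts": joint torques, N m; "position": TCP position; "tool_rot": TCP orientation; "ft_force": force on the tool from outside, world axes, zero at the start; "wrist_torque": the same for the moment, N m; "grip_width": finger opening in m; "gripper_force": force on a finger pad.
Only numpy, scipy, OpenCV 4.12 (cv2) and the standard library are available. Lean on these libraries where they do the work, as an engineer would, in place of code of your own. Each camera call takes 0.05 s, during which the arm holds its last target. There are 200 camera calls.

## Task

A change gear of the stock feeder has just been swapped. Shut the hinged lid of its grey gear case, then take the steel T-handled key, set it upright over the splined shaft end that stands up through the round hole in the lid, turn it until the splines mesh and slide it fully home, pushing the spring-loaded ejector collar down as far as it goes. The spring throws the key out as soon as nobody presses it, so finish while still gripping the key by its handle and holding it pressed down, ready to turn the gears over; do not disturb the other things on the table.

Things in the scene. Friction and masses are not known exactly. Their poses are not given: they have to be found in the camera images.
- gear_case: Grey cast gear case, fixed to the table: an open-topped box 130 mm (x) by 172 mm (y), rim 73 mm above the table, feet reaching 214 mm along y. Origin at the centre of its underside, z up, -x to its front, the hinge at its back (+x). The splined shaft stands 36 mm to the -y side of the origin. Two flat-lying gears can be seen inside.
- lid_hinge (a point): Point on the lid's hinge axis, at the middle of the case's back edge, 67 mm behind the case's origin and 73 mm above the table. Turns with the lid: -x points along the lid from the hinge to its free front edge, y is the hinge line, z the outward normal of the lid.
- lid_lip (a point): Point on the outer (upper) face of the aluminium lid, 125 mm from the hinge line, mid-width: a good place to push it shut. Axes as lid_hinge. The lid is 134 mm from hinge to front edge (a finger lip adds 16 mm), 178 mm wide, 6 mm thick, with a 56 mm round hole over the shaft. Shut, the outer face is 79 mm above the table.
- lid (a joint): Lid angle, rad: 0 shut flat, grows as the front edge rises; starts partly open, at 0.7 to 1.15. Stiff hinge: it stays where it is left; a few N at the lip push it down.
- shaft_tip (a point): Top centre of the vertical steel splined shaft, 98 mm above the table, in the middle of the lid's hole when shut. z up; turns with the shaft. The top 10 mm is a plain tapered nose, 10 mm across at the tip and 21 mm at its foot; below it start six straight spline teeth, 5.6 mm wide, 29 mm across their tops: one points along the point's +x axis, the others follow every 60 degrees.
- shaft (a joint): Turning angle of the splined shaft about vertical, rad; starts anywhere in +-0.55. Stiff (about 0.6 N m to turn), so it stays put while the key is tried on it.
- ejector (a joint): How far the brass ejector collar round the shaft is pressed down, m: 0 up, 0.011 fully down at its stop. 43 mm across; its top, when up, is 17 mm under the shaft's tip (81 mm above the table). Its spring pushes up with 4 N at first and 12 N fully down.
- key_grip (a point): Centre of the crossbar of the dark steel T-handled key: where to grasp. The bar is 74 mm long (point x), 16 mm thick (y), 22 mm high; its centre is 65 mm above the key's lower end. A 16 mm round neck joins it to the socket, whose top is 40 mm above the lower end. About 0.3 kg; starts standing upright on the table on its socket.
- key_socket (a point): Centre of the lower end of the key's round socket, 42 mm across; axes as key_grip, z up to the handle. Bore 30 mm deep with six spline grooves, one straight under the +x end of the crossbar, the others every 60 degrees: it meshes when key yaw minus shaft yaw is a multiple of 60 degrees, with 6 degrees of play either way and 1.3 mm sideways.
- key: The same key; origin at the centre of the socket's lower end. Unmeshed, it comes to rest on the ends of the shaft's teeth with this end 12 mm under the shaft's tip; meshed, it meets the collar 17 mm under the tip and is fully home 28 mm under the tip, 70 mm above the table, the lower end inside the lid's hole.
- old_gear: Bystander: the steel gear that was taken out, 76 mm across, 20 mm high, lying flat; origin at the centre of its underside.
- hexkey_8: Bystander: black hex key, 49 by 124 by 8 mm, lying flat; origin at the centre of its underside.
- pencil: Bystander: red carpenter's pencil, 9 by 118 by 8 mm, lying flat; origin at the centre of its underside.
- screw_tin: Bystander: small open tin of screws, 85 mm across, 49 mm high; origin at the centre of its underside.

How it is judged:
By the outcome, as a careful person would: the job done as asked, in the order asked, and still so for the second after the job is handed in, while the arm keeps its last pose, push and grip.
It also fails if it takes over 51 s, if anything falls off the work surface, if the arm or the gripper's body presses on something with over 40 N, if the wrist force passes 120 N, or if a joint passes its speed limit or range.

## Working session

There is one attempt and no reset: what is moved stays moved. The work goes in short steps, Python scripts to look and compute and a shell command to move; the robot and the scene stay as the last step left them, time stands still between calls to the robot, and variables do not carry over. Pictures are saved under pics/ and viewed, at most 10 in all, crops included, and the job is handed in when it is done.

```bash
mkdir -p pics; cat > h.py <<'E'
import numpy as np, cv2, json
from rig import env
def ray(im,px):
    # returns origin, direction in world
    P=np.array(im["pose"]); u,v=px
    d=np.array([(u-im["fx"]*0-im["cx"])/im["fx"],-(v-im["cy"])/im["fy"],-1.0])
    d=P[:3,:3]@d; return P[:3,3],d/np.linalg.norm(d)
def tri(r):
    A=np.zeros((3,3));b=np.zeros(3)
    for o,d in r:
        M=np.eye(3)-np.outer(d,d);A+=M;b+=M@o
    x=np.linalg.solve(A,b)
    return x,[np.linalg.norm((np.eye(3)-np.outer(d,d))@(x-o)) for o,d in r]
def atz(r,z):
    o,d=r; return o+d*(z-o[2])/d[2]
E
python3 - <<'E'
from h import *
np.set_printoptions(precision=4,suppress=True)
im={c:env.get_image(c) for c in("scene","top")}
for c in im:
    cv2.imwrite(f"pics/{c}0.png",im[c]["image"]); print(c,[k for k in im[c]],im[c]["fx"],im[c]["cx"],im[c]["cy"],np.array(im[c]["pose"]).round(3).tolist())
for t in["lid_hinge","lid_lip","shaft_tip","key_grip","key_socket","gear_case","old_gear","hexkey_8","pencil","screw_tin"]:
    R={}
    for c in im:
        r=env.tip_of(c,t)
        if r: R[c]=ray(im[c],r[0]["centre"]); print(t,c,np.round(r[0]["centre"],1),round(r[0]["conf"],2),atz(R[c],0))
    if len(R)==2: print("   ",*tri(list(R.values())))
print(env.observe())
E
```

```text
scene ['image', 'fx', 'fy', 'cx', 'cy', 'pose'] 488.52412093030284 327.8694185491008 237.6857667533441 [[0.593, 0.473, -0.652, -0.09], [-0.805, 0.336, -0.488, -0.536], [-0.012, 0.814, 0.58, 0.656], [0.0, 0.0, 0.0, 1.0]]
top ['image', 'fx', 'fy', 'cx', 'cy', 'pose'] 475.4765299923677 316.0871712821624 248.1240657169795 [[0.028, 0.98, -0.196, 0.35], [-0.999, 0.025, -0.02, -0.072], [-0.015, 0.197, 0.98, 1.012], [0.0, 0.0, 0.0, 1.0]]
lid_hinge scene [279.6 215.4] 0.8 [0.6544 0.1699 0.    ]
lid_hinge top [248.6 232.8] 0.62 [0.583 0.097 0.   ]
    [0.5644 0.084  0.0796] [np.float64(0.00035790675572177337), np.float64(0.00035790675572176453)]
lid_lip scene [250.8 183.3] 0.96 [0.732 0.342 0.   ]
lid_lip top [230.4 250.8] 0.86 [0.5419 0.1344 0.    ]
    [0.5064 0.0985 0.181 ] [np.float64(0.0015746432066991356), np.float64(0.0015746432066991625)]
shaft_tip scene [263.8 227.3] 0.71 [0.5928 0.1663 0.    ]
shaft_tip top [255.3 260.6] 0.55 [0.5217 0.079  0.    ]
    [0.5036 0.0686 0.0887] [np.float64(0.004124005758236623), np.float64(0.004124005758236662)]
key_grip scene [343.4 291.9] 0.79 [ 0.514
[... 1347 characters left out ...]
0.4] 0.83 [0.7025 0.1384 0.    ]
    [ 0.7025  0.1416 -0.0059] [np.float64(0.00281726149070371), np.float64(0.002817261490703747)]
{'time_s': 1.1, 'q': array([ 64.6685,  21.8061,  74.3342,   0.0009,  83.8578, -12.3361]), 'qvel': array([ 0.0042,  0.009 , -0.0623, -0.0705, -0.0236, -0.1142]), 'joint_efforts': array([ -0.0008, -44.8336, -23.1471,  -0.0002,   0.0004,   0.    ]), 'position': array([0.1237, 0.5359, 0.2483]), 'tool_rot': array([[-0.9744,  0.2249,  0.    ],
       [ 0.2249,  0.9744,  0.    ],
       [ 0.    ,  0.    , -1.    ]]), 'ft_force': array([ 0.3004,  0.3381, -0.4289]), 'wrist_torque': array([ 0.0127, -0.0135,  0.0115]), 'gripper_force': 0.0, 'grip_width': 0.0851979397380708}
```

```bash
python3 - <<'E'
import cv2
a=cv2.imread("pics/scene0.png")[140:370,170:470]; b=cv2.imread("pics/top0.png")[160:360,170:430]
cv2.imwrite("pics/s1.png",cv2.resize(a,None,fx=2.6,fy=2.6,interpolation=2)); cv2.imwrite("pics/t1.png",cv2.resize(b,None,fx=3,fy=3,interpolation=2))
E
```

```text
(no output)
```

View pics/s1.png

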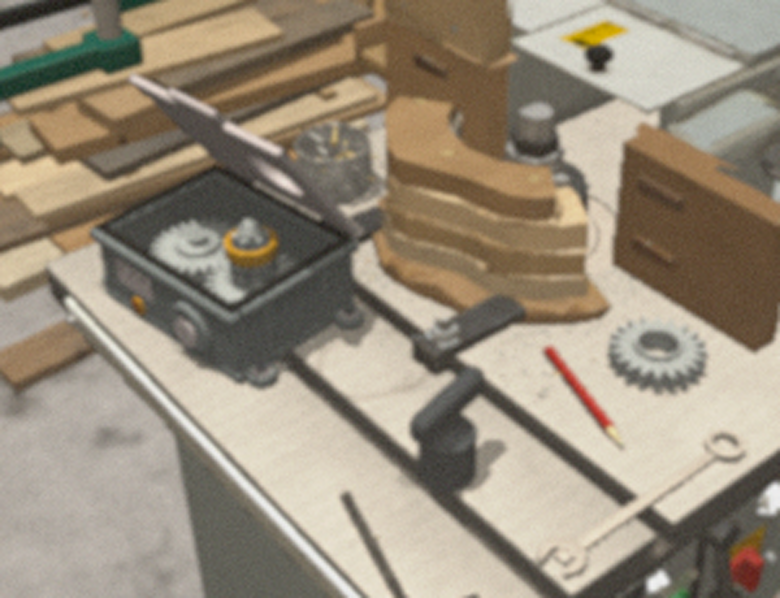

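View pics/t1.png

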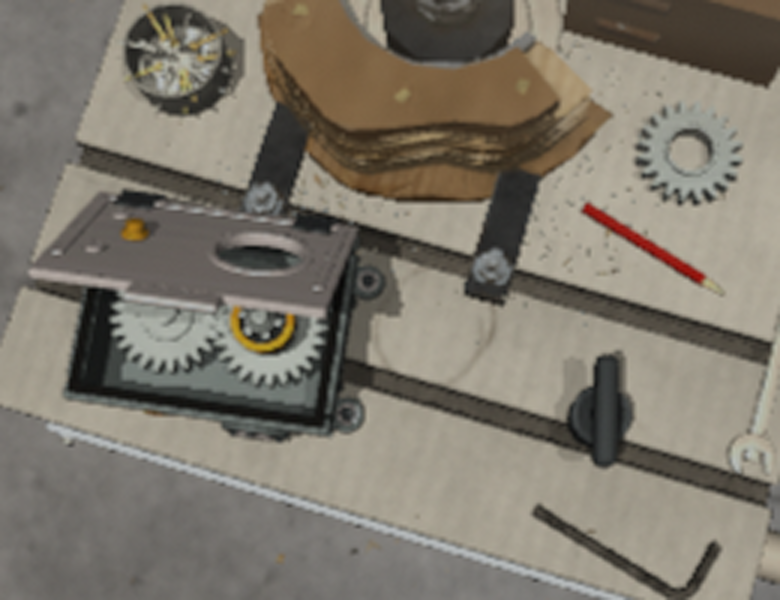

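The scene picture shows the open case with its lid raised and the shaft at about (265,229). The key stands clear on the table at about (343,295), with its bar roughly along world x. In the top picture the brass collar is at about (257,267), the key bar at about (372,297), and the bystanders are all away from the paths. I'll close the lid first.

```bash
python3 - <<'E'
from h import *
np.set_printoptions(precision=4,suppress=True)
s=env.observe(); R=np.array(s["tool_rot"]);p=np.array(s["position"])
ps=np.radians(-11.7); ux=np.array([np.cos(ps),np.sin(ps),0]);z=np.array([0,0,1.])
H=np.array([.56,.085,.073])
for th in[1.35,1.2,1.05,.9,.75,.6,.45,.3,.15,0]:
    E=H+.122*(-np.cos(th)*ux+np.sin(th)*z)+.006*(np.sin(th)*ux+np.cos(th)*z)+.011*ux+.017*z
    print(th,E,R.T@(E-p))
E
```

```text
1.35 [0.5503 0.087  0.2104] [-0.5167 -0.3415  0.038 ]
1.2 [0.533  0.0906 0.2059] [-0.4989 -0.3419  0.0424]
1.05 [0.5164 0.094  0.1988] [-0.4821 -0.3422  0.0495]
0.9 [0.5011 0.0972 0.1893] [-0.4664 -0.3426  0.059 ]
0.75 [0.4874 0.1    0.1776] [-0.4524 -0.3429  0.0708]
0.6 [0.4755 0.1025 0.1638] [-0.4403 -0.3432  0.0845]
0.45 [0.4658 0.1045 0.1485] [-0.4303 -0.3434  0.0999]
0.3 [0.4584 0.106  0.1318] [-0.4228 -0.3436  0.1165]
0.15 [0.4535 0.107  0.1142] [-0.4178 -0.3437  0.1342]
0 [0.4513 0.1075 0.096 ] [-0.4156 -0.3438  0.1523]
```

```bash
python3 -m pendant '[[0,-0.05,-0.033,-0.01,0,0,0],[0,-0.1,-0.066,-0.01,0,0,0],[0,-0.15,-0.1,-0.01,0,0,0],[0,-0.2,-0.133,-0.01,0,0,0],[0,-0.25,-0.166,-0.01,0,0,0]]' 40
python3 -m pendant '[[0,-0.05,-0.033,0,0,0,0],[0,-0.1,-0.066,0,0,0,0],[0,-0.15,-0.1,0,0,0,0],[0,-0.2,-0.133,0,0,0,0],[0,-0.25,-0.166,0,0,0,0]]'
python3 -m pendant '[[0,-0.03,-0.009,0,0,0,0],[0,-0.03,-0.009,0.03,0,0,0],[0,-0.03,-0.009,0.048,0,0,0]]'
```

```text
time_s: 1.72
position: [0.331, 0.3164, 0.2585]
tool_rot: [[-0.974, 0.225, 0.001], [0.225, 0.974, 0.0], [-0.0, 0.0, -1.0]]
ft_force: [0.3, 0.3, -1.0]
grip_width: 0.0003
gripper_force: 0.0
time_s: 2.35
position: [0.5374, 0.0983, 0.2585]
tool_rot: [[-0.974, 0.225, 0.0], [0.225, 0.974, 0.0], [-0.0, 0.0, -1.0]]
ft_force: [0.2, 1.4, 0.8]
grip_width: 0.0002
gripper_force: 0.0
time_s: 2.72
position: [0.5633, 0.0841, 0.2089]
tool_rot: [[-0.974, 0.226, -0.002], [0.226, 0.974, 0.0], [0.002, -0.0, -1.0]]
ft_force: [-0.4, -0.7, -0.5]
grip_width: -0.0
gripper_force: 0.0
```

```bash
python3 -m pendant '[[0,0.031,-0.001,0.004,0,0,0],[0,0.048,-0.001,0.012,0,0,0],[0,0.064,-0.001,0.021,0,0,0],[0,0.078,-0.002,0.033,0,0,0],[0,0.09,-0.002,0.047,0,0,0]]'
python3 -m pendant '[[0,0.01,0,0.015,0,0,0],[0,0.017,0,0.032,0,0,0],[0,0.022,0,0.05,0,0,0],[0,0.024,0,0.066,0,0,0],[0,0.024,0,0.068,0,0,0]]'
```

```text
time_s: 3.35
position: [0.4753, 0.1026, 0.1635]
tool_rot: [[-0.974, 0.225, 0.002], [0.225, 0.974, -0.0], [-0.002, -0.0, -1.0]]
ft_force: [1.6, -1.3, 1.0]
grip_width: -0.0002
gripper_force: 0.8
time_s: 3.98
position: [0.4517, 0.1082, 0.0958]
tool_rot: [[-0.974, 0.225, -0.0], [0.225, 0.974, -0.0], [0.0, -0.0, -1.0]]
ft_force: [-7.5, 0.2, 26.7]
grip_width: 0.0001
gripper_force: 12.8
```

```bash
python3 -m pendant '[[0,0,0,-0.05,0,0,0],[0.5,0.03,0.035,-0.08,0,0,0],[1,0.07,0.085,-0.1,0,0,0],[1,0.11,0.135,-0.12,0,0,0],[1,0.142,0.172,-0.12,0,0,0]]'
python3 -m pendant '[[1,0.04,0.04,0,0,0,0],[1,0.04,0.04,0,0,0,0]]'
cat > look.py <<'E'
from h import *
import sys
np.set_printoptions(precision=4,suppress=True)
n=sys.argv[1]; im={c:env.get_image(c) for c in("scene","top")}
for c in im: cv2.imwrite(f"pics/{c}{n}.png",im[c]["image"])
for t in sys.argv[2:]:
    R={}
    for c in im:
        r=env.tip_of(c,t)
        if r: R[c]=ray(im[c],r[0]["centre"]); print(t,c,np.round(r[0]["centre"],1),round(r[0]["conf"],2))
    if len(R)==2: print("   ",*tri(list(R.values())))
E
python3 look.py 2 lid_hinge lid_lip shaft_tip gear_case key_grip key_socket key
python3 - <<'E'
import cv2,numpy as np
a=cv2.imread("pics/scene2.png")[200:275,210:310]; b=cv2.imread("pics/top2.png")[225:300,205:305]
k=cv2.imread("pics/scene2.png")[265:340,300:400]; m=cv2.imread("pics/top2.png")[265:340,320:420]
f=lambda x:cv2.resize(x,(400,300),interpolation=cv2.INTER_CUBIC)
cv2.imwrite("pics/c2.png",np.vstack([np.hstack([f(a),f(b)]),np.hstack([f(k),f(m)])]))
E
```

```text
time_s: 4.6
position: [0.3516, 0.3095, 0.2168]
tool_rot: [[-0.974, 0.225, 0.003], [0.225, 0.974, 0.001], [-0.002, 0.002, -1.0]]
ft_force: [-0.7, 0.5, -0.0]
grip_width: 0.072
gripper_force: 0.0
time_s: 4.85
position: [0.3201, 0.358, 0.2154]
tool_rot: [[-0.976, 0.22, -0.0], [0.22, 0.976, 0.001], [0.0, 0.0, -1.0]]
ft_force: [0.3, 0.2, -0.1]
grip_width: 0.0852
gripper_force: 0.0
lid_hinge scene [279.  217.7] 0.69
lid_hinge top [249.4 232.1] 0.65
    [0.566  0.085  0.0727] [np.float64(0.0024221916378157965), np.float64(0.0024221916378156538)]
lid_lip scene [234.9 235.9] 0.94
lid_lip top [232.5 290.2] 0.56
    [0.449  0.1073 0.0817] [np.float64(0.0018593743837547918), np.float64(0.001859374383754797)]
shaft_tip top [256.8 263.8] 0.53
gear_case scene [257.1 256.9] 0.86
gear_case top [246.1 271.8] 0.84
    [0.4962 0.0973 0.0024] [np.float64(0.0001578053504290615), np.float64(0.00015780535042897795)]
key_grip scene [343.  292.3] 0.57
key_socket scene [344.5 320.7] 0.59
key_socket top [369.8 303.8] 0.74
    [ 0.4373 -0.1711  0.0113] [np.float64(0.004421278559780599), np.float64(0.00442127855978053)]
key scene [340.3 322.6] 0.96
key top [368.2 300.1] 0.86
    [ 0.4423 -0.1647 -0.0003] [np.float64(0.0010011148739613568), np.float64(0.0010011148739612569)]
```

View pics/c2.png

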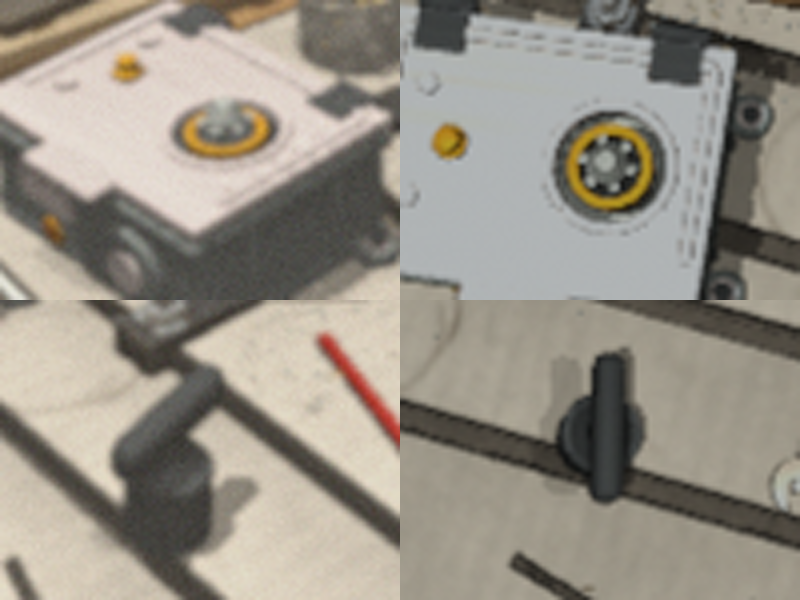

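The lid is shut. In the top view the collar centre is at about (256,266) with six bright teeth around it, and the key stands undisturbed. Next I'll measure the spline phase, the collar centre and the key bar more accurately.

```bash
cat > meas.py <<'E'
from h import *
np.set_printoptions(precision=4,suppress=True)
ims=[env.get_image("top") for _ in range(10)]
im=ims[0]; A=np.mean([i["image"].astype(float) for i in ims],0)
sc=[env.get_image("scene") for _ in range(5)]; B=np.mean([i["image"].astype(float) for i in sc],0); si=sc[0]
def brass(A,box):
    x0,y0,x1,y1=box; h=cv2.cvtColor(A.astype(np.uint8),cv2.COLOR_BGR2HSV)[y0:y1,x0:x1]
    m=((h[...,0]>12)&(h[...,0]<32)&(h[...,1]>130)&(h[...,2]>90)).astype(np.uint8)
    c=max(cv2.findContours(m,0,1)[0],key=cv2.contourArea)
    (x,y),ax,an=cv2.fitEllipse(cv2.convexHull(c)) if 1 else 0
    return np.array([x+x0,y+y0]),ax
ct,axt=brass(A,(240,250,275,285)); cs,axs=brass(B,(248,215,285,245))
print("top",ct,axt,atz(ray(im,ct),.081),"scene",cs,axs,atz(ray(si,cs),.081)); T,r=tri([ray(im,ct),ray(si,cs)]);print(T,r)
c=atz(ray(im,ct),.081)
# project
P=np.linalg.inv(np.array(im["pose"]))
def proj(X):
    q=P[:3,:3]@X+P[:3,3]; return im["cx"]+im["fx"]*q[0]/-q[2], im["cy"]-im["fy"]*q[1]/-q[2]
G=cv2.cvtColor(A.astype(np.float32),cv2.COLOR_BGR2GRAY)
a=np.radians(np.arange(0,360,2))
for rr in(.0105,.0115,.0125,.0135):
    pts=np.array([proj(np.array([c[0]+rr*np.cos(t),c[1]+rr*np.sin(t),.088])) for t in a],np.float32)
    v=cv2.remap(G,pts[:,0],pts[:,1],cv2.INTER_CUBIC).ravel()
    f=np.fft.fft(v-v.mean())/len(v)
    print(rr,"6fold amp %.1f yaw %.1f deg"%(abs(f[6])*2,-np.degrees(np.angle(f[6]))/6),"|f1..8|",np.abs(f[1:9]).round(1))
for th in("key_grip","key"):
    for cam,I in(("top",im),("scene",si)):
        t=env.trace(cam,th)
        if t: m=t[0]["mask"];ys,xs=np.nonzero(m);print(th,cam,t[0]["conf"],t[0]["bbox"],xs.mean(),ys.mean())
# key bar in top: dark region
m=env.trace("top","key")[0]["mask"]; cv2.imwrite("pics/km.png",np.hstack([cv2.resize(A[265:340,320:420],(400,300),interpolation=2),cv2.cvtColor(cv2.resize(m[265:340,320:420].astype(np.uint8)*255,(400,300)),8)]))
E
python3 meas.py
```

```text
top [257.0321 266.2175] (21.025365829467773, 21.627649307250977) [0.4967 0.0629 0.081 ] scene [265.8816 232.725 ] (11.442744255065918, 21.374711990356445) [0.4962 0.0625 0.081 ]
[0.4967 0.063  0.0805] [np.float64(5.309614796914352e-05), np.float64(5.309614796919285e-05)]
0.0105 6fold amp 38.2 yaw 16.8 deg |f1..8| [ 4.5  4.3  3.6  1.1  5.9 19.1  2.7  0.8]
0.0115 6fold amp 58.8 yaw 17.0 deg |f1..8| [ 3.   3.8  2.9  1.   5.3 29.4  1.6  0.6]
0.0125 6fold amp 66.4 yaw 17.1 deg |f1..8| [ 1.3  3.1  0.4  0.8  2.  33.2  2.   0.3]
0.0135 6fold amp 55.5 yaw 17.2 deg |f1..8| [ 5.3  1.6  1.8  0.4  1.9 27.7  3.3  1.6]
key_grip top 0.83 [370.4, 297.6, 25.9, 36.2] 370.2962962962963 298.320987654321
key_grip scene 0.98 [342.0, 303.5, 23.8, 45.2] 341.3717391304348 306.5586956521739
key top 0.85 [370.0, 297.2, 20.7, 34.8] 370.455078125 297.7265625
key scene 0.66 [341.9, 306.6, 29.4, 50.7] 341.64224137931035 306.3157327586207[ WARN:0@9.342] global loadsave.cpp:1063 imwrite_ Unsupported depth image for selected encoder is fallbacked to CV_8U.
```

```bash
python3 - <<'E'
from h import *
np.set_printoptions(precision=4,suppress=True)
im=env.get_image("top"); si=env.get_image("scene")
for z in(.065,.076):
    a=atz(ray(im,(372.4,279)),z);b=atz(ray(im,(371,315)),z);d=a-b;print("top",(a+b)/2,np.hypot(*d[:2]),np.degrees(np.arctan2(d[1],d[0])))
    a=atz(ray(si,(353,285.)),z);b=atz(ray(si,(332,304)),z);d=a-b;print("sc",(a+b)/2,np.hypot(*d[:2]),np.degrees(np.arctan2(d[1],d[0])))
s=env.observe();R=s["tool_rot"];p=s["position"];print(p,R,s["time_s"])
E
```

```text
top [ 0.4436 -0.1663  0.065 ] 0.07162107437467237 -1.9099549157177287
sc [ 0.4487 -0.1641  0.065 ] 0.06325690148544989 -1.530005348952847
top [ 0.4425 -0.1652  0.076 ] 0.07078910907170524 -1.9099549157177391
sc [ 0.4387 -0.171   0.076 ] 0.06207917337714455 -1.5300053489528278
[0.3222 0.3556 0.2153] [[-0.9744  0.2249 -0.    ]
 [ 0.2249  0.9744 -0.    ]
 [ 0.     -0.     -1.    ]] 6.75
```

View pics/km.png

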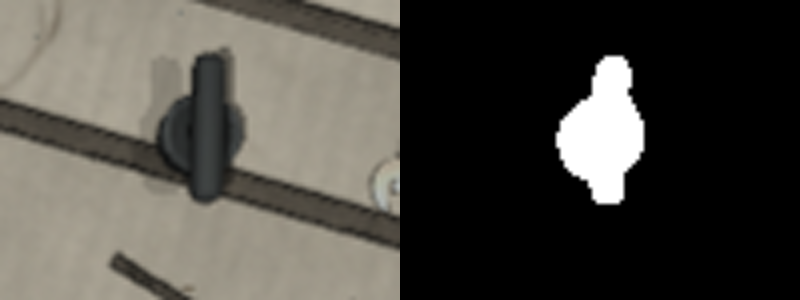

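```bash
python3 -m pendant '[[1,-0.026,-0.054,0,0,0,0],[1,-0.053,-0.108,0,0,0,0],[1,-0.079,-0.162,0,0,0,0],[1,-0.106,-0.216,0,0,0,0],[1,-0.132,-0.27,0,0,0,0]]'
python3 -m pendant '[[1,-0.026,-0.053,0,0,0,-0.048],[1,-0.052,-0.106,0,0,0,-0.096],[1,-0.078,-0.159,0.03,0,0,-0.144],[1,-0.104,-0.212,0.06,0,0,-0.192],[1,-0.104,-0.212,0.08,0,0,-0.192]]'
python3 -m pendant '[[1,0,0,0,0,0,0],[1,0,0,0,0,0,0]]'
python3 - <<'E'
from rig import env
import numpy as np
s=env.observe();R=np.array(s["tool_rot"]);p=np.array(s["position"]);print(p,s["q"],np.degrees(np.arctan2(R[1,0],R[0,0])),R.T@(np.array([.443,-.166,.063])-p))
E
```

```text
time_s: 7.38
position: [0.3903, 0.061, 0.2156]
tool_rot: [[-0.974, 0.225, 0.001], [0.225, 0.974, -0.0], [-0.001, 0.0, -1.0]]
ft_force: [1.0, 0.8, 0.8]
grip_width: 0.0854
gripper_force: 0.0
time_s: 8.0
position: [0.4442, -0.1703, 0.1341]
tool_rot: [[-0.999, 0.038, 0.0], [0.038, 0.999, -0.001], [-0.0, -0.001, -1.0]]
ft_force: [-0.7, 0.7, 0.2]
grip_width: 0.0855
gripper_force: 0.0
time_s: 8.25
position: [0.444, -0.1666, 0.1362]
tool_rot: [[-0.999, 0.034, 0.001], [0.034, 0.999, -0.001], [-0.001, -0.001, -1.0]]
ft_force: [0.2, 0.9, 0.2]
grip_width: 0.0854
gripper_force: 0.0
[ 0.44401585 -0.16664502  0.13620989] [-3.49176795e+01  2.13802331e+01  9.61598524e+01  2.52506111e-03
  6.24025733e+01 -1.22968356e+02] 178.04952085119675 [0.00110025 0.00064754 0.07320865]
```

```bash
python3 -m pendant '[[1,0,0,0.025,0,0,0],[1,0,0.001,0.05,0,0,0],[1,0,0.001,0.068,0,0,0],[1,0,0.001,0.073,0,0,0],[1,0,0.001,0.073,0,0,0]]'
python3 -m pendant '[[0.4,0,0,0,0,0,0],[0.2,0,0,0,0,0,0],[0.1,0,0,0,0,0,0],[0,0,0,0,0,0,0],[0,0,0,0,0,0,0]]' 60
```

```text
time_s: 8.88
position: [0.4442, -0.1659, 0.0632]
tool_rot: [[-0.999, 0.034, 0.001], [0.034, 0.999, -0.001], [-0.001, -0.001, -1.0]]
ft_force: [-0.5, 0.1, 0.3]
grip_width: 0.0854
gripper_force: 0.0
time_s: 9.5
position: [0.4439, -0.1661, 0.0625]
tool_rot: [[-0.999, 0.035, 0.0], [0.035, 0.999, -0.0], [-0.0, -0.0, -1.0]]
ft_force: [-0.5, 0.5, 3.2]
grip_width: 0.0151
gripper_force: 58.4
```

```bash
python3 -m pendant '[[0,0,0,-0.04,0,0,0],[0,0,0,-0.08,0,0,0],[0,0,0.02,-0.12,0,0,0],[0,-0.008,0.06,-0.13,0,0,-0.06],[0,-0.016,0.1,-0.13,0,0,-0.12]]' 90
python3 -m pendant '[[0,-0.012,0.042,0,0,0,-0.06],[0,-0.022,0.083,0,0,0,-0.12],[0,-0.027,0.12,0,0,0,-0.18],[0,-0.03,0.132,0,0,0,-0.212],[0,-0.03,0.132,0,0,0,-0.212]]'
python3 -m pendant '[[0,0,0,0,0,0,0],[0,0,0,0,0,0,0]]'
python3 look.py 3 key_grip key_socket key
python3 - <<'E'
from rig import env
import cv2,numpy as np
s=env.observe();R=np.array(s["tool_rot"]);print(s["position"],np.degrees(np.arctan2(R[1,0],R[0,0])),s["ft_force"],s["grip_width"])
a=cv2.imread("pics/scene3.png")[150:270,210:370]; b=cv2.imread("pics/top3.png")[190:310,190:350]
f=lambda x:cv2.resize(x,(800,600)[:2],interpolation=2)
cv2.imwrite("pics/c3.png",np.hstack([cv2.resize(a,(400,300),interpolation=2),cv2.resize(b,(400,300),interpolation=2)]))
E
```

```text
time_s: 10.12
position: [0.4634, -0.0657, 0.1929]
tool_rot: [[-0.996, -0.086, 0.001], [-0.086, 0.996, -0.0], [-0.001, -0.0, -1.0]]
ft_force: [0.2, 0.2, -4.2]
grip_width: 0.0149
gripper_force: 88.5
time_s: 10.75
position: [0.4818, 0.0675, 0.192]
tool_rot: [[-0.956, -0.294, -0.001], [-0.294, 0.956, -0.0], [0.001, 0.0, -1.0]]
ft_force: [0.6, -0.1, -3.3]
grip_width: 0.0148
gripper_force: 88.6
time_s: 11.0
position: [0.482, 0.0665, 0.1923]
tool_rot: [[-0.957, -0.291, -0.0], [-0.291, 0.957, -0.0], [0.0, -0.0, -1.0]]
ft_force: [-0.3, -0.3, -3.6]
grip_width: 0.0142
gripper_force: 88.6
key_grip scene [256.  185.1] 0.81
key_grip top [230.5 179.2] 0.23
    [0.6264 0.1467 0.1189] [np.float64(0.045699603565082146), np.float64(0.04569960356508214)]
key_socket scene [257.8 212.3] 0.9
key scene [255.5 217. ] 0.71
key top [230.3 180.7] 0.66
    [0.6515 0.1739 0.0133] [np.float64(0.05501786558955235), np.float64(0.055017865589552184)]
[0.48196459 0.0673103  0.19234828] -162.9782866033637 [-0.00447253 -0.83143429 -3.24575472] 0.014662232659305361
```

View pics/c3.png

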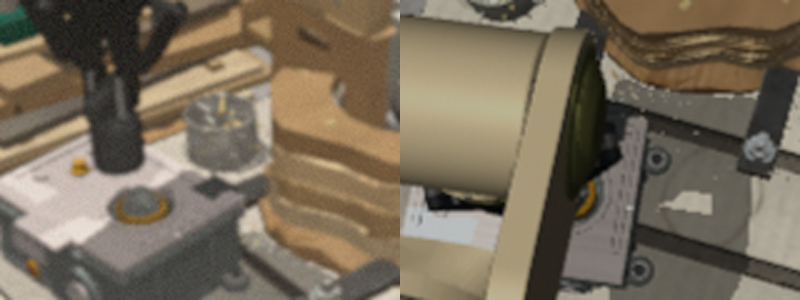

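The key is held upright just above the lid; in the scene view its socket is at about (257,212) and the shaft at about (266,231). The arm blocks the top view, so I'll move over the shaft using the measured coordinates.

```bash
python3 -m pendant '[[0,-0.007,-0.004,0,0,0,0],[0,-0.013,-0.008,0,0,0,0],[0,-0.013,-0.008,0.012,0,0,0],[0,-0.013,-0.008,0.025,0,0,0],[0,-0.013,-0.008,0.025,0,0,0]]'
python3 -m pendant '[[0,0,0,0,0,0,0],[0,0,0,0,0,0,0]]'
python3 - <<'E'
from h import *
np.set_printoptions(precision=4,suppress=True)
s=env.observe();R=np.array(s["tool_rot"]);print(s["position"],np.degrees(np.arctan2(R[1,0],R[0,0])),s["ft_force"])
si=env.get_image("scene");P=np.linalg.inv(np.array(si["pose"]))
def proj(X):
    q=P[:3,:3]@np.array(X)+P[:3,3]; return si["cx"]+si["fx"]*q[0]/-q[2], si["cy"]-si["fy"]*q[1]/-q[2]
p=s["position"]; zb=p[2]-.0625
a=si["image"].copy()[180:255,216:316]; a=cv2.resize(a,(800,600),interpolation=2)
for z in(zb,zb+.04):
    c=np.array([[(np.array(proj([p[0]+.021*np.cos(t),p[1]+.021*np.sin(t),z]))-[216,180]+.5)*8 for t in np.linspace(0,6.3,60)]],np.int32)
    cv2.polylines(a,c,True,(0,0,255),1)
c=np.array([[(np.array(proj([.4967+.0215*np.cos(t),.063+.0215*np.sin(t),.081]))-[216,180]+.5)*8 for t in np.linspace(0,6.3,60)]],np.int32)
cv2.polylines(a,c,True,(0,255,0),1)
cv2.imwrite("pics/c4.png",a)
E
```

```text
time_s: 12.02
position: [0.4959, 0.0637, 0.1659]
tool_rot: [[-0.956, -0.293, -0.003], [-0.293, 0.956, 0.0], [0.003, 0.001, -1.0]]
ft_force: [0.2, 0.2, -2.5]
grip_width: 0.015
gripper_force: 88.5
time_s: 12.28
position: [0.4969, 0.0636, 0.1677]
tool_rot: [[-0.956, -0.293, 0.001], [-0.293, 0.956, -0.0], [-0.001, -0.0, -1.0]]
ft_force: [0.8, -1.1, -4.1]
grip_width: 0.0144
gripper_force: 88.5
[0.4969 0.0636 0.1677] -162.96561432444076 [ 0.799  -1.088  -4.0716]
```

View pics/c4.png

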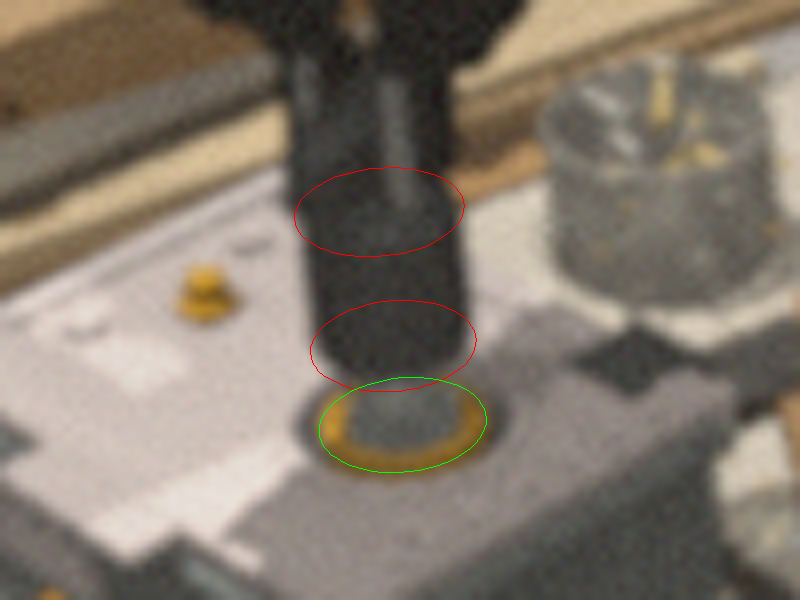

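In the overlay the socket sits within half a pixel of its predicted outline (bottom centre about (393,345) in the crop) and lines up over the collar. I'll descend gently and watch the force.

```bash
python3 -m pendant '[[0,0,-0.0005,0.006,0,0,0],[0,0,-0.0005,0.01,0,0,0],[0,0,-0.0005,0.013,0,0,0],[0,0,-0.0005,0.016,0,0,0],[0,0,-0.0005,0.016,0,0,0]]'
python3 -m pendant '[[0,0,0,0.002,0,0,0],[0,0,0,0.004,0,0,0],[0,0,0,0.006,0,0,0],[0,0,0,0.006,0,0,0]]'
```

```text
time_s: 12.95
position: [0.4968, 0.0631, 0.1511]
tool_rot: [[-0.956, -0.293, -0.0], [-0.293, 0.956, 0.0], [0.0, 0.0, -1.0]]
ft_force: [0.8, 0.9, -3.5]
grip_width: 0.0147
gripper_force: 88.5
time_s: 13.45
position: [0.4968, 0.0631, 0.1451]
tool_rot: [[-0.956, -0.293, -0.0], [-0.293, 0.956, 0.0], [0.0, 0.0, -1.0]]
ft_force: [0.5, -0.6, -2.5]
grip_width: 0.0147
gripper_force: 88.5
```

Already below the tooth ends (lower end about 83 mm) with no load, so it has meshed. Now I'll push it home.

```bash
python3 -m pendant '[[0,0,0,0.003,0,0,0],[0,0,0,0.006,0,0,0],[0,0,0,0.009,0,0,0],[0,0,0,0.011,0,0,0],[0,0,0,0.012,0,0,0]]' 110
python3 -m pendant '[[0,0,0,0.001,0,0,0],[0,0,0,0.002,0,0,0],[0,0,0,0.002,0,0,0]]'
```

```text
time_s: 14.08
position: [0.4972, 0.0631, 0.1338]
tool_rot: [[-0.956, -0.293, 0.001], [-0.293, 0.956, -0.0], [-0.001, -0.0, -1.0]]
ft_force: [-2.1, 0.4, 7.4]
grip_width: 0.014
gripper_force: 111.3
time_s: 14.45
position: [0.4972, 0.0631, 0.1325]
tool_rot: [[-0.956, -0.293, 0.002], [-0.293, 0.956, -0.0], [-0.002, -0.001, -1.0]]
ft_force: [-3.6, 0.6, 12.7]
grip_width: 0.0143
gripper_force: 112.7
```

```bash
python3 -m pendant '[[0,0,0,0.001,0,0,0],[0,0,0,0.002,0,0,0],[0,0,0,0.002,0,0,0]]'; python3 -m pendant '[[0,0,0,0.001,0,0,0],[0,0,0,0.001,0,0,0],[0,0,0,0.001,0,0,0]]'
```

```text
time_s: 14.82
position: [0.4975, 0.0631, 0.1324]
tool_rot: [[-0.956, -0.293, 0.004], [-0.293, 0.956, -0.0], [-0.004, -0.002, -1.0]]
ft_force: [-8.6, 0.4, 32.2]
grip_width: 0.0145
gripper_force: 115.4
time_s: 15.2
position: [0.4977, 0.0631, 0.1323]
tool_rot: [[-0.956, -0.293, 0.005], [-0.293, 0.956, -0.001], [-0.005, -0.002, -1.0]]
ft_force: [-11.0, 1.9, 41.2]
grip_width: 0.0144
gripper_force: 116.8
```

```bash
python3 -m pendant '[[0,0,0,-0.001,0,0,0],[0,0,0,-0.001,0,0,0],[0,0,0,-0.001,0,0,0],[0,0,0,-0.001,0,0,0]]'; python3 - <<'E'
from h import *
a=env.get_image("scene")["image"][150:270,190:350]; cv2.imwrite("pics/c5.png",cv2.resize(a,(800,600),interpolation=2))
E
```

```text
time_s: 15.7
position: [0.4975, 0.0631, 0.1324]
tool_rot: [[-0.956, -0.293, 0.004], [-0.293, 0.956, -0.001], [-0.004, -0.002, -1.0]]
ft_force: [-8.9, 1.3, 31.7]
grip_width: 0.0141
gripper_force: 114.8
```

View pics/c5.png

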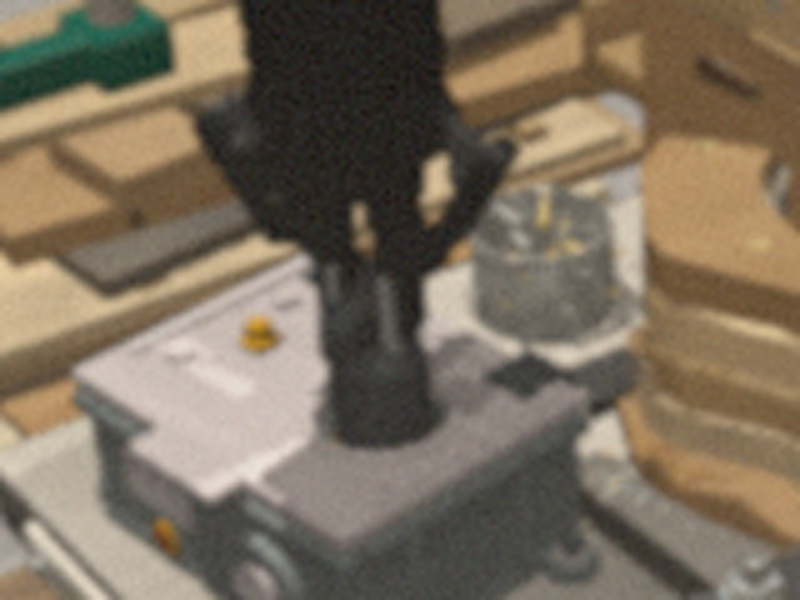

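The picture shows the socket sunk into the lid's hole at about (385,430) in the crop, with the lid flat and the key still gripped and pressed down.

```bash
python3 -c "
from rig import env
print(env.close_job())"
```

```text
the job is handed in; nothing more can be done
None
```

The lid is shut and the key is meshed and fully home, with its lower end about 70 mm above the table; I handed the job in at about 16 s, with the key still gripped and held down at about 32 N.

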